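# Build a soil sieve stack on the shaker

## Task

Set up the sieve shaker for grading a soil sample: on the steel receiver pan that is already on the shaker, stack the blue fine sieve, then the yellow medium sieve, then the red coarse sieve, one after another from the bottom up, and close the stack with the white lid. Each piece must sit fully home on the one below, the finished stack standing free and still, and the other things lying on the bench must be left where they are.

Things in the scene. Friction and masses are not known exactly. Their poses are not given: they have to be found in the camera images.
- shaker: white sieve shaker (mm): heavy, fixed; housing 58 high, x -85 (black panel) to +65, y -70 to +70. Origin: on the bench under the pan's axis, z up. On top a plate (diameter 104, top z 74), two studs (to z 86, at y +-44) and the fixed steel receiver pan: outside diameter 60, bore 54, rim z 104. Fully home, the undersides of fine, medium, coarse sieve and lid lie at z 94, 124, 154, 184 on that axis.
- fine_sieve: blue plastic sieve, fine mesh (smooth pale grey); loose, upright, about 70 g (mm): outside diameter 60, height 40. Origin: centre of underside, z up. Spigot z 0 to 10, diameter 51, its first 5 tapering in to 43 at the bottom; frame z 10 to 40, diameter 60, wall 3, bore 54, open top, mesh at z 16. The spigot drops into the bore below until the frame rests on that rim.
- medium_sieve: yellow plastic sieve, medium mesh (close grid); loose, upright, about 70 g (mm): outside diameter 60, height 40. Origin: centre of underside, z up. Spigot z 0 to 10, diameter 51, its first 5 tapering in to 43 at the bottom; frame z 10 to 40, diameter 60, wall 3, bore 54, open top, mesh at z 16. The spigot drops into the bore below until the frame rests on that rim.
- coarse_sieve: red plastic sieve, coarse mesh (wide grid over dark); loose, upright, about 70 g (mm): outside diameter 60, height 40. Origin: centre of underside, z up. Spigot z 0 to 10, diameter 51, its first 5 tapering in to 43 at the bottom; frame z 10 to 40, diameter 60, wall 3, bore 54, open top, mesh at z 16. The spigot drops into the bore below until the frame rests on that rim.
- sieve_lid: white round lid with a black upright knob; loose, upright, about 50 g (mm). Origin: centre of underside, z up. Spigot z 0 to 10, diameter 51, its first 5 tapering in to 43 at the bottom; disc z 10 to 16, diameter 60; knob on the axis, z 16 to 42, diameter 20. The spigot drops into the bore below until the disc rests on that rim.
- sample_jar: amber jar with white cap, diameter 52, 72 high, loose, upright; origin at the centre of its underside. Not part of the job.
- beaker: small glass beaker, rim diameter 52, 68 high, loose, upright; origin at the centre of its underside. Not part of the job.
- petri_dish: closed petri dish with a brown medium, diameter 62, 14 high, loose; origin at the centre of its underside. Not part of the job.
- bottle: clear plastic bottle with orange cap, diameter 60, 140 high, loose, upright; origin at the centre of its underside. Not part of the job.
- sieve_brush: flat sieve brush with wooden handle, lying on the bench, 180 x 20 x 14; x runs along it, handle end at x = -110, bristle end at x = +70, origin on its underside. Not part of the job.
Mind the look-alikes: they are no part of the job. Leave any green look-alike of the sieve_lid alone.

How it is judged:
On the way, in this order (a step that is already met when the one before it is completed fails the run):
1. the blue fine sieve is seated on the receiver pan (horizontal distance between fine_sieve and shaker below 0.004 m and z of fine_sieve in the frame of shaker between 0.091 and 0.097 m and angle between fine_sieve's own z axis and vertical below 0.06 rad), for 0.2 s.
2. the yellow medium sieve is seated on the fine sieve (horizontal distance between medium_sieve and fine_sieve below 0.004 m and z of medium_sieve in the frame of fine_sieve between 0.027 and 0.033 m and angle between medium_sieve's own z axis and vertical below 0.06 rad), for 0.2 s.
3. the red coarse sieve is seated on the medium sieve (horizontal distance between coarse_sieve and medium_sieve below 0.004 m and z of coarse_sieve in the frame of medium_sieve between 0.027 and 0.033 m and angle between coarse_sieve's own z axis and vertical below 0.06 rad), for 0.2 s.
4. the lid is seated on the coarse sieve (horizontal distance between sieve_lid and coarse_sieve below 0.004 m and z of sieve_lid in the frame of coarse_sieve between 0.027 and 0.033 m and angle between sieve_lid's own z axis and vertical below 0.06 rad), for 0.2 s.
At the end, for the whole second after the job is handed in: Bottom up on the pan: fine, medium, coarse sieve, lid, each within 0.06 rad of upright, within 4 mm of the axis of the one below and 3 mm of its seated height (fine sieve underside 94 mm over the shaker's, each next 30 mm above the last), all released and at rest (all of step 1 and all of step 2 and all of step 3 and all of step 4 and linear speed of each of fine_sieve, medium_sieve, coarse_sieve, sieve_lid below 0.02 m/s); the robot touches nothing.
It fails at once if the sample jar is pushed more than 25 mm from its place or tipped over (distance of sample_jar from where it was at the start of the episode above 0.025 m or angle between sample_jar's own z axis and vertical above 0.5 rad).
It fails at once if the beaker is pushed more than 25 mm from its place or tipped over (distance of beaker from where it was at the start of the episode above 0.025 m or angle between beaker's own z axis and vertical above 0.5 rad).
It fails at once if the petri dish is pushed more than 25 mm from its place or tipped over (distance of petri_dish from where it was at the start of the episode above 0.025 m or angle between petri_dish's own z axis and vertical above 0.5 rad).
It fails at once if the bottle is pushed more than 25 mm from its place or tipped over (distance of bottle from where it was at the start of the episode above 0.025 m or angle between bottle's own z axis and vertical above 0.5 rad).
It fails at once if the sieve brush is pushed more than 25 mm from its place or tipped over (distance of sieve_brush from where it was at the start of the episode above 0.025 m or angle between sieve_brush's own z axis and vertical above 0.5 rad).
It also fails if it takes over 128 s, if anything falls off the work surface, if the arm or the gripper's body presses on something with over 40 N, if the wrist force passes 120 N, or if a joint passes its speed limit or range.

## Robot

A 6-joint arm with a two-finger parallel gripper is mounted at the origin on the work surface. World frame = base frame: x ahead of the robot, y to its left, z up, the work surface at z = 0. Lengths are in m, angles in rad, forces in N, time in s.
With the tool pointing down it reaches from about 0.275 to 0.775 m from the base axis. Payload 14.6 kg.
Tool frame: the origin (TCP) lies between the finger pads; the fingertips stand bot.finger_overhang ahead of it and the grasp point (between the pads) is the TCP (bot.finger_overhang is the distance from the TCP to the fingertips, in m); z points along the fingers, x is the direction in which the jaws open and shut, and the axes are right-handed (so a half turn about z gives the same grasp; the last joint's range is limited). The gripper opens to 85 mm and grips with 20 to 120 N. Pads are 22 mm wide; open, the fingers measure 114 mm over their backs; the gripper's body (76 mm by 85 mm) begins 54 mm behind the grasp point. The pads swing forward as they close: fully open they stand 13 mm farther back than shut.
Start: joints at [-1.291, 0.263, -0.048, 1.259, 0, 1.415], TCP at [0.221, -0.476, 0.25] pointing down, gripper open.
Joint ranges: [-2.65, 2.65], [-0.89, 1.7], [-1.18, 1.37], [-2.13, 2.11], [-1.35, 1.29], [-3.14, 3.14]. Speed limits (rad/s): [1.89, 1.89, 2.57, 2.79, 3.14, 3.14].

## Interface

Orientations are given as a unit quaternion [x, y, z, w].
In Python, from plant import bot, get_image, finder gives the robot as it stands.
- The arm moves only by the tool carry_out, never from a script. Its argument "increments" is a list of rows, each a list of 4 numbers: the shift along the tool's x, y, z as a fraction of full scale, then the turn about the tool's z as a fraction of full scale. In form: [[tx, ty, tz, spin], ...]. A call has 1 to 12 rows; each row shifts and turns the pose as measured when the row begins, along the tool's axes as they then stand; what a row does not reach is not made up. Full scale, the value 1, is 30 mm for a shift and 0.08 rad for a turn. A row lasts 1/8 s, in which the tool goes at most 62.5 mm and 10.7 degrees, less where a joint would pass 70% of its speed; a pose out of reach is approached as far as the arm can. A call with a number of a shift or a turn outside -1 to 1 is refused whole. A call with a gripper value outside its range is refused whole. "grip" is the gripper's target within -1 to 1 (shut at 1, half-way at 0, fully open at -1), set as the call begins (left out, the last holds). The fingers move at their own pace and stop on an object; "newtons" is the grip in N (left out, the last holds). Time passes only in rows, so rows that do not move let the fingers close. It gives the time, the measured TCP pose, the force and the opening at its end, in the units of the state.
- bot.get_obs(): the state, without advancing time (a new reading comes with each control period).
- get_image(name): name is "scene" or "side" or "wrist"; returns a dict with "color" (420x560x3 uint8, red, green, blue), "z_map" (420x560 float32, m along the optical axis (not along the pixel's ray), 0 where there is no reading), "vertical_fov" (degrees; the focal length in pixels is half the picture's height over the tangent of half this angle, whatever the lens; pixels are square), "cx", "cy" (the principal point, pixels), "origin" and "attitude" of the camera in the world. Camera axes: x right, y up, looking along -z (the intrinsics and any distortion apply to the point x, -y, -z); pixel columns grow to the right and rows downward; lengths in m; the calibration is good to about 2 mm. A picture is of the moment at which its call begins.
- bot.job_done(): hands the job in, once; it reports no verdict.
Trained networks look in a picture, given as the dict that the camera call returned (one of the last four; its "shot" number tells which), for a name from the list of things; names that differ only in an ending like _2 or _b are one class to them, and where a whole thing is asked for, a point or a joint stands for the part that bears it (a point fixed in the world has none). Each returns a list of dicts, best first, with "score" (0 to 1); they miss things now and then, are a little off and sometimes report something else, mostly with a low value. They report only what shows in the picture. A call takes as long as a camera call. They do not tell look-alikes from the thing itself.
- finder.look_for(picture, name): "extent" ([left, top, width, height] in pixels, round what is visible of it).
The state is a dict: "time": time; "q": joint angles; "dq": joint speeds; "tau": joint torques, N m; "ee_pos": TCP position; "tool_rot": TCP orientation; "wrist_force": force on the tool from outside, world axes, zero at the start; "torque": the same for the moment, N m; "finger_gap": opening from 0.0 (shut) to 1.0 (fully open).
Only numpy, scipy, OpenCV 4.12 (cv2) and the standard library are available. Lean on these libraries where they do the work, as an engineer would, in place of code of your own. Each camera call takes 0.05 s, during which the arm holds its last target. There are 200 camera calls.

## Working session

There is one attempt and no reset: what is moved stays moved. The work goes in short steps, Python scripts to look and compute and a tool call to move; the robot and the scene stay as the last step left them, time stands still between calls to the robot, and variables do not carry over. Pictures are saved under pics/ and viewed, about 12 in all and at most 16, crops included, and the job is handed in when it is done.

Besides the shell and the picture viewer there is one more tool, called after ">>>" by a JSON object that holds its "api" and its "payload". carry_out: Moves the arm, as the interface text tells. Its arguments: {"type":"object","properties":{"increments":{"type":"array"},"grip":{"type":"number"},"newtons":{"type":"number"}},"required":["increments"]}

```bash
mkdir -p pics; ls
cat > h.py <<'E'
import numpy as np, cv2
from scipy.spatial.transform import Rotation as R
from plant import bot, get_image, finder
def cloud(p):
    z=p["z_map"]; H,W=z.shape; f=H/2/np.tan(np.radians(p["vertical_fov"])/2)
    v,u=np.mgrid[:H,:W]
    c=np.stack([(u-p["cx"])/f*z,-(v-p["cy"])/f*z,-z],-1)
    a=np.array(p["attitude"]); M=R.from_quat(a).as_matrix() if a.size==4 else a.reshape(3,3)
    w=c@M.T+np.array(p["origin"]); w[z==0]=np.nan
    return w
def save(p,n,crop=None,s=1):
    im=p["color"][...,::-1]
    if crop: l,t,w,h=crop; im=im[t:t+h,l:l+w]
    cv2.imwrite("pics/"+n,cv2.resize(im,None,fx=s,fy=s,interpolation=cv2.INTER_CUBIC))
E
python3 - <<'E'
from h import *
o=bot.get_obs(); print(o["time"],o["ee_pos"],o["tool_rot"],o["finger_gap"],bot.finger_overhang)
ims=[]
for n in ("scene","side"):
    p=get_image(n); save(p,n+"0.png"); w=cloud(p)
    print(n,{k:v for k,v in p.items() if k not in("color","z_map")})
    for t in ("shaker","fine_sieve","medium_sieve","coarse_sieve","sieve_lid","sample_jar","beaker","petri_dish","bottle","sieve_brush"):
        for d in finder.look_for(p,t)[:4]:
            l,tp,ww,h=[int(x) for x in d["extent"]]
            q=w[tp:tp+h,l:l+ww].reshape(-1,3); q=q[~np.isnan(q[:,0])]; q=q[q[:,2]>.008]
            print(t,round(d["score"],2),[l,tp,ww,h],np.median(q,0).round(3) if len(q) else "", q[:,2].max().round(3) if len(q) else "")
E
```

```text
pics
0.0 [ 0.22107643 -0.47589046  0.24981521] [ 8.42981712e-01 -5.37941943e-01 -4.00925440e-04 -3.72595525e-04] 0.9979513398348449 0.019
scene {'vertical_fov': 43.80951726571277, 'cx': 281.03685493173066, 'cy': 213.07330830899022, 'origin': array([ 1.06406037, -0.52853657,  1.25064208]), 'attitude': array([0.24656602, 0.10463936, 0.35935523, 0.89393491]), 'shot': 1}
fine_sieve 0.67 [320, 111, 17, 21] [0.421 0.328 0.023] 0.046
medium_sieve 0.68 [345, 142, 20, 21] [0.552 0.295 0.023] 0.047
medium_sieve 0.53 [317, 244, 43, 54] [ 0.765 -0.017  0.012] 0.018
medium_sieve 0.27 [138, 293, 24, 25] [ 0.512 -0.425  0.069] 0.078
coarse_sieve 0.64 [189, 288, 22, 23] [ 0.567 -0.326  0.019] 0.045
coarse_sieve 0.41 [362, 108, 14, 24] [0.51  0.403 0.043] 0.074
sieve_lid 0.96 [158, 246, 20, 20] [ 0.42  -0.305  0.017] 0.048
sieve_lid 0.92 [188, 224, 18, 20] [ 0.421 -0.209  0.017] 0.047
sieve_lid 0.89 [113, 257, 25, 21] [ 0.362 -0.403  0.017] 0.047
sieve_lid 0.77 [136, 220, 21, 19] [ 0.313 -0.292  0.017] 0.049
sample_jar 0.96 [136, 294, 27, 25] [ 0.513 -0.426  0.069] 0.078
beaker 0.78 [364, 107, 16, 22
[... 597 characters left out ...]
] [0.553 0.287 0.024] 0.042
coarse_sieve 0.63 [299, 146, 17, 16] [ 0.568 -0.325  0.027] 0.043
sieve_lid 0.73 [368, 153, 7, 11] [ 0.361 -0.39   0.016] 0.041
sieve_lid 0.64 [342, 162, 15, 15] [ 0.413 -0.293  0.016] 0.044
sieve_lid 0.53 [333, 177, 20, 16] [ 0.412 -0.198  0.016] 0.042
sample_jar 0.64 [326, 128, 17, 25] [ 0.497 -0.404  0.046] 0.074
sample_jar 0.51 [263, 182, 73, 57] [0.478 0.001 0.057] 0.105
beaker 0.94 [207, 319, 28, 45] [0.51  0.417 0.045] 0.07
petri_dish 0.49 [252, 156, 20, 7] [ 0.706 -0.28   0.012] 0.016
bottle 0.81 [156, 230, 29, 57] [0.691 0.298 0.082] 0.141
bottle 0.54 [207, 321, 28, 39] [0.51  0.417 0.045] 0.07
sieve_brush 0.86 [198, 182, 25, 38] [0.761 0.004 0.011] 0.016
```

Run:
```python
from h import *
p=get_image("scene"); save(p,"s_crop.png",(90,85,330,270),2.4)
w=cloud(p)
def fit(q):
    x,y=q[:,0],q[:,1]; s=np.linalg.lstsq(np.c_[2*x,2*y,np.ones(len(x))],x*x+y*y,rcond=None)[0]
    return s[:2].round(4),np.sqrt(s[2]+s[:2]@s[:2]).round(4)
for n,b,z0 in (("fine",(312,103,33,37),.036),("med",(337,134,36,37),.036),("coarse",(181,280,38,39),.036),("pan",None,.099)):
    if b: l,t,a,h=b; q=w[t:t+h,l:l+a].reshape(-1,3)
    else: q=w.reshape(-1,3); q=q[(abs(q[:,0]-.48)<.12)&(abs(q[:,1])<.12)]
    q=q[(q[:,2]>z0)&(q[:,2]<z0+.015)]
    print(n,len(q),q[:,2].max().round(3),((q[:,:2].min(0)+q[:,:2].max(0))/2).round(4),np.ptp(q[:,:2],axis=0).round(3),fit(q))
for n,b in (("lidA",(158,246,20,20)),("B",(188,224,18,20)),("C",(113,257,25,21)),("D",(136,220,21,19))):
    l,t,a,h=b; W=w[t-3:t+h+3,l-3:l+a+3].reshape(-1,3); c=p["color"][t-3:t+h+3,l-3:l+a+3].reshape(-1,3)
    m=(W[:,2]>.012)&(W[:,2]<.026); k=W[:,2]>.034
    print(n,np.median(c[m],0),np.median(W[k],0).round(3),((W[m].min(0)+W[m].max(0))/2).round(3),np.ptp(W[m],axis=0).round(3))
```

```text
fine 73 0.046 [0.4264 0.3227] [0.063 0.064] (array([0.4272, 0.3246]), np.float64(0.0288))
med 80 0.045 [0.5538 0.2876] [0.06  0.059] (array([0.5538, 0.2881]), np.float64(0.0289))
coarse 119 0.046 [ 0.5682 -0.328 ] [0.062 0.061] (array([ 0.5686, -0.328 ]), np.float64(0.0288))
pan 106 0.111 [ 0.5006 -0.0386] [0.061 0.063] (array([ 0.5019, -0.0388]), np.float64(0.0284))
lidA [244. 244. 233.] [ 0.418 -0.303  0.041] [ 0.416 -0.304  0.019] [0.06  0.058 0.014]
B [ 79.  167.5  93. ] [ 0.416 -0.208  0.041] [ 0.415 -0.207  0.019] [0.058 0.061 0.014]
C [ 80. 155.  91.] [ 0.358 -0.403  0.041] [ 0.358 -0.403  0.019] [0.058 0.059 0.014]
D [ 81.5 164.5  94. ] [ 0.309 -0.289  0.042] [ 0.309 -0.289  0.019] [0.06  0.058 0.014]
```

View pics/s_crop.png

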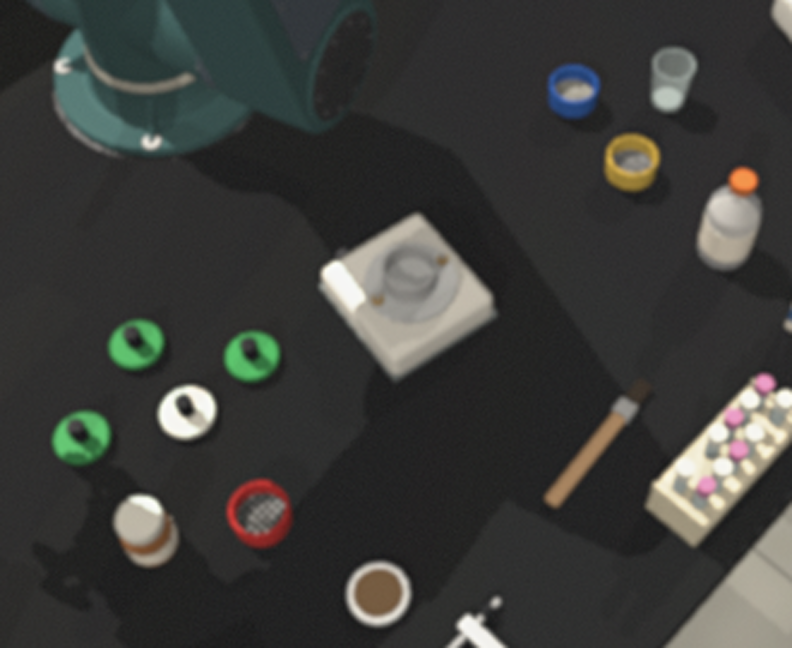

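View pics/side0.png

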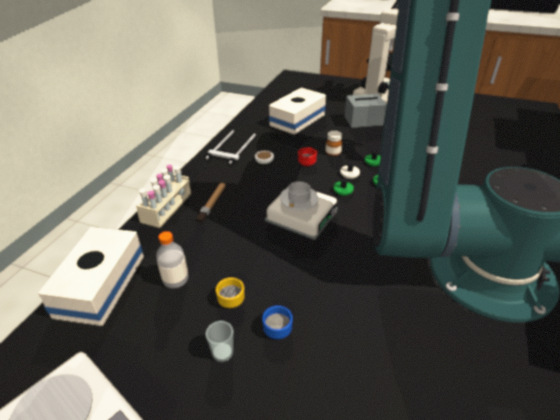

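The crop shows single sieves: blue (573,90), yellow (632,162) and red (260,513). The white lid is at (187,411), among green look-alike lids at (136,343), (252,356) and (81,437). The pan is at (410,268). The side view agrees, with one sieve of each colour, and the beaker and bottle stand near the blue and yellow ones.

Candidates: blue only for fine, yellow only for medium, red only for coarse. For the lid, white at (187,411) and not the three greens. I'll turn the tool to yaw 0 and pass over the pan for a wrist picture.

>>> {"api": "carry_out", "payload": {"increments": [[-0.5,-0.8,0,-1],[-0.45,-0.85,0,-1],[-0.4,-0.9,0,-1],[-0.3,-0.95,0,-1],[-0.25,-0.95,0,-1],[-0.15,-1,0,-1],[-0.05,-1,0,-1],[0,-1,0,-1],[0.1,-1,0,-1],[0.2,-1,0,-1],[0.25,-0.95,0,-1],[0.35,-0.95,0,-1]], "grip": -1, "newtons": 30}}

```text
time: 2.65
ee_pos: [0.4197, -0.1684, 0.2505]
tool_rot: [0.997, -0.074, 0.001, 0.001]
wrist_force: [0.7, -1.6, -0.2]
finger_gap: 1.001
```

>>> {"api": "carry_out", "payload": {"increments": [[0.6,-0.9,0,-1],[0.7,-0.9,0,-0.85],[0.7,-0.9,0,0],[0.6,-0.9,0,0],[0.2,-0.7,0,0],[0,0,0,0],[0,0,0,0]]}}

```text
time: 3.52
ee_pos: [0.5122, -0.038, 0.2505]
tool_rot: [1.0, 0.004, 0.001, 0.001]
wrist_force: [-0.6, 0.4, -0.2]
finger_gap: 0.997
```

Run:
```python
from h import *
o=bot.get_obs(); print(o["ee_pos"],o["tool_rot"])
p=get_image("wrist"); save(p,"w1.png"); w=cloud(p); print(p["origin"],p["attitude"])
z=w[...,2]; m=(z>.098)&(z<.11); q=w[m]
from h import np
s=np.linalg.lstsq(np.c_[2*q[:,:2],np.ones(len(q))],(q[:,:2]**2).sum(1),rcond=None)[0]
print(len(q),q.min(0),q.max(0),s, np.sqrt(s[2]+s[:2]@s[:2]))
```

```text
[ 0.51220555 -0.03798892  0.25045081] [9.99989738e-01 4.31507789e-03 1.00933456e-03 9.40965320e-04]
[0.51130761 0.03081613 0.37298533] [-0.13978893 -0.00148324  0.00395859  0.9901723 ]
1146 [ 0.4698627  -0.06839978  0.09802293] [ 0.5305598  -0.0081773   0.10502335] [ 0.50041084 -0.03809569 -0.25104957] 0.028508254517568596
```

View pics/w1.png

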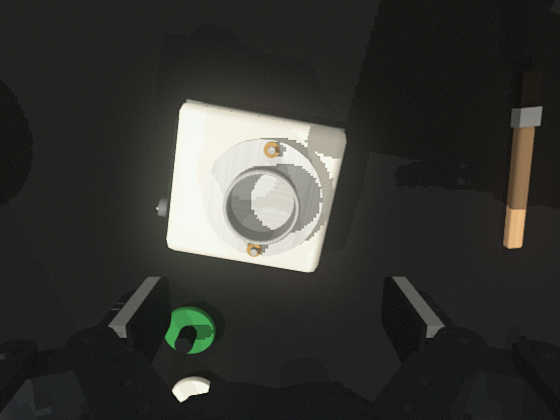

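The wrist view shows the pan rim at (262,206), with a stud on each side. The pan centre is about (0.500, −0.038), which agrees with the scene camera. Next is the blue sieve.

>>> {"api": "carry_out", "payload": {"increments": [[-0.3,-1,0,0.1],[-0.3,-1,0,0],[-0.3,-1,0,0],[-0.3,-1,0,0],[-0.3,-1,0,0],[-0.3,-1,0,0],[-0.3,-1,0,0],[-0.3,-1,0,0],[-0.3,-1,0,0],[-0.2,-1,0.2,0],[0,-1,0.5,0],[0,-0.6,0.5,0]]}}

```text
time: 5.08
ee_pos: [0.4267, 0.3103, 0.2145]
tool_rot: [1.0, -0.008, 0.003, 0.001]
wrist_force: [-0.5, -0.3, 0.3]
finger_gap: 1.001
```

```bash
cat >> h.py <<'E'
def rim(p,lo,hi,near=None,r=.06):
    w=cloud(p); m=(w[...,2]>lo)&(w[...,2]<hi)
    if near is not None: m&=np.hypot(w[...,0]-near[0],w[...,1]-near[1])<r
    q=w[m][:,:2]; s=np.linalg.lstsq(np.c_[2*q,np.ones(len(q))],(q**2).sum(1),rcond=None)[0]
    return len(q),s[:2].round(4),np.sqrt(s[2]+s[:2]@s[:2]).round(4),((q.min(0)+q.max(0))/2).round(4)
def st():
    o=bot.get_obs(); print(round(o["time"],2),o["ee_pos"].round(4),np.array(o["tool_rot"]).round(4),np.round(o["wrist_force"],1),round(float(o["finger_gap"]),3))
E
python3 - <<'E'
from h import *
p=get_image("wrist"); save(p,"w2.png"); st(); print(rim(p,.035,.048,(.4264,.3227)))
E
```

```text
5.12 [0.4262 0.3113 0.2125] [ 1.     -0.008   0.0025  0.0011] [-1.2  0.6 -3.6] 0.997
(965, array([0.4254, 0.3261]), np.float64(0.0286), array([0.425, 0.326]))
```

View pics/w2.png

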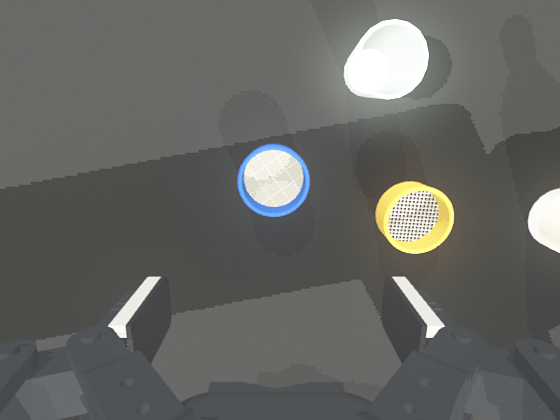

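The blue sieve is at (273,180) in the picture, with clear room on both sides for the fingers. Descending.

>>> {"api": "carry_out", "payload": {"increments": [[0,-0.4,0.9,-0.2],[0,-0.1,0.9,0],[0,0,0.9,0],[0,0,0.9,0],[0,0,0.7,0],[0,0,0.4,0],[0,0,0,0],[0,0,0,0]]}}

```text
time: 6.12
ee_pos: [0.4296, 0.321, 0.0677]
tool_rot: [1.0, -0.002, 0.003, 0.002]
wrist_force: [0.1, -0.1, -0.0]
finger_gap: 0.999
```

>>> {"api": "carry_out", "payload": {"increments": [[-0.14,-0.15,0.5,0],[0,0,0.5,0],[0,0,0.4,0],[0,0,0.1,0],[0,0,0,0]]}}

```text
time: 6.75
ee_pos: [0.4279, 0.3264, 0.0248]
tool_rot: [1.0, -0.002, 0.005, 0.0]
wrist_force: [0.8, -0.9, 0.1]
finger_gap: 1.003
```

>>> {"api": "carry_out", "payload": {"increments": [[-0.08,0,0.05,0],[0,0,0,0],[0,0,0,0],[0,0,0,0],[0,0,0,0],[0,0,0,0],[0,0,0,0],[0,0,0,0]], "grip": 1, "newtons": 40}}

```text
time: 7.75
ee_pos: [0.4256, 0.3266, 0.0243]
tool_rot: [1.0, -0.002, 0.006, 0.0]
wrist_force: [0.5, -0.7, -0.7]
finger_gap: 0.696
```

>>> {"api": "carry_out", "payload": {"increments": [[0,0,-0.6,0],[0,0,-1,0],[0,0,-1,0],[0,0.5,-1,0],[0,1,-1,0],[0.2,1,-0.7,0],[0.3,1,0,0],[0.3,1,0,0],[0.3,1,0,0],[0.3,1,0,0],[0.3,1,0,0],[0.3,1,0,0]]}}

```text
time: 9.25
ee_pos: [0.4836, 0.0649, 0.1897]
tool_rot: [1.0, -0.0, 0.006, 0.0]
wrist_force: [0.8, -0.2, -1.8]
finger_gap: 0.694
```

>>> {"api": "carry_out", "payload": {"increments": [[0.2,0.8,0,0],[0.1,0.8,0,0],[0.1,0.7,0,0],[0,0.5,0.3,0],[0,0.2,0.3,0],[0,0,0.3,0],[0,0,0,0],[0,0,0,0]]}}

```text
time: 10.25
ee_pos: [0.4955, -0.0286, 0.1603]
tool_rot: [1.0, -0.001, 0.006, 0.0]
wrist_force: [-0.6, -0.9, -1.0]
finger_gap: 0.694
```

Run:
```python
from h import *
p=get_image("wrist"); save(p,"w3.png"); st(); w=cloud(p); o=bot.get_obs()["ee_pos"]
print(rim(p,o[2]+.008,o[2]+.03,o,.05)); print(rim(p,.096,.107,(.5,-.038),.035))
print(R.from_quat(bot.get_obs()["tool_rot"]).as_matrix()[:,2])
```

```text
10.3 [ 0.4954 -0.0286  0.1603] [ 1.     -0.0012  0.0057  0.    ] [ 0.   0.5 -1.5] 0.694
(9695, array([ 0.4949, -0.0266]), np.float64(0.0307), array([ 0.4954, -0.0276]))
(647, array([ 0.5001, -0.0383]), np.float64(0.0293), array([ 0.5057, -0.0199]))
[ 1.13507455e-02 -8.73627653e-05 -9.99935574e-01]
```

View pics/w3.png

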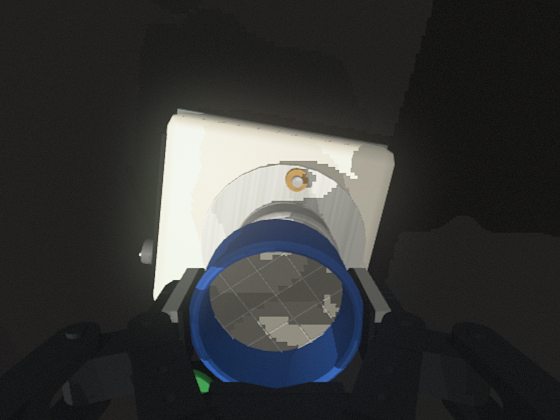

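The blue sieve is held squarely at about (275,315), and the pan rim shows behind it at (285,210). I'll align it and lower.

>>> {"api": "carry_out", "payload": {"increments": [[0.15,0.34,0,0],[0,0,0,0],[0,0,0.3,0],[0,0,0.3,0],[0,0,0,0],[0,0,0,0]]}}

```text
time: 11.05
ee_pos: [0.5006, -0.0393, 0.1412]
tool_rot: [1.0, -0.001, 0.006, 0.0]
wrist_force: [-0.7, -0.6, -0.6]
finger_gap: 0.694
```

>>> {"api": "carry_out", "payload": {"increments": [[0,-0.02,0.2,0],[0,0,0.2,0],[0,0,0.2,0],[0,0,0.1,0],[0,0,0.05,0],[0,0,0,0]]}}

```text
time: 11.8
ee_pos: [0.5008, -0.0385, 0.118]
tool_rot: [1.0, -0.001, 0.006, 0.0]
wrist_force: [-1.3, 0.1, 0.8]
finger_gap: 0.694
```

>>> {"api": "carry_out", "payload": {"increments": [[0,0,0.07,0],[0,0,0,0]]}}

```text
time: 12.05
ee_pos: [0.5008, -0.0385, 0.1182]
tool_rot: [1.0, -0.001, 0.007, 0.001]
wrist_force: [-1.9, 0.0, -2.4]
finger_gap: 0.695
```

>>> {"api": "carry_out", "payload": {"increments": [[0,0,0,0],[0,0,0,0],[0,0,0,0],[0,0,0,0],[0,0,-0.4,0],[0,0,-1,0],[0,0,-1,0],[0,0,-1,0],[0,0,0,0]], "grip": -1}}

```text
time: 13.18
ee_pos: [0.4995, -0.0385, 0.2261]
tool_rot: [1.0, -0.001, 0.008, 0.001]
wrist_force: [0.2, -1.4, 0.1]
finger_gap: 1.0
```

Run:
```python
from h import *
p=get_image("wrist"); st(); print(rim(p,.126,.14,(.5,-.038),.05)); w=cloud(p)
q=w[(w[...,2]>.12)&(np.hypot(w[...,0]-.5,w[...,1]+.038)<.033)]; print(np.percentile(q[:,2],[50,90,98]))
for s in (-1,1):
    a=q[s*(q[:,1]+.038)>.015]; b=q[s*(q[:,0]-.5)>.015]; print(np.percentile(a[:,2],95),np.percentile(b[:,2],95))
```

```text
13.22 [ 0.4991 -0.0384  0.2249] [ 1.e+00 -8.e-04  7.e-03  5.e-04] [-0.9 -0.8 -0.6] 1.005
(1949, array([ 0.5005, -0.0384]), np.float64(0.0285), array([ 0.5006, -0.039 ]))
[0.28698764 0.294786   0.29717492]
0.13367244371672632 0.2963088206338296
0.2972764445197692 0.2965045845649332
```

>>> {"api": "carry_out", "payload": {"increments": [[0.2,-1,0,0],[0.2,-1,0,0],[0.2,-1,0,0],[0.2,-1,0,0],[0.2,-1,0,0],[0.2,-1,0,0],[0.2,-1,0,0],[0.2,-1,0,0],[0.2,-1,0.3,0],[0,-0.8,0.5,0],[0,-0.4,0.5,0],[0,0,0,0]]}}

```text
time: 14.72
ee_pos: [0.5513, 0.2762, 0.1753]
tool_rot: [1.0, -0.002, -0.0, 0.002]
wrist_force: [0.2, -0.1, -0.0]
finger_gap: 1.003
```

Run:
```python
from h import *
p=get_image("wrist"); st(); print(rim(p,.035,.048,(.5538,.288),.045))
w=cloud(p); q=w[(w[...,2]>.05)&(w[...,2]<.15)&(w[...,0]>.6)&(w[...,0]<.8)]; print("bottle",len(q), q.min(0),q.max(0))
```

```text
14.78 [0.5516 0.2758 0.1761] [ 1.0e+00 -1.9e-03  2.0e-04  1.7e-03] [ 0.1 -0.5 -0.7] 0.998
(1258, array([0.5519, 0.2897]), np.float64(0.0286), array([0.5519, 0.2895]))
bottle 9217 [0.67312148 0.25118079 0.05001386] [0.7216534  0.31049122 0.13470414]
```

>>> {"api": "carry_out", "payload": {"increments": [[0,-0.4,0.8,0],[0,-0.1,0.9,0],[0,0,0.9,0],[0,0,0.7,0],[0,0,0.4,0],[0,0,0,0],[0,0,0,0]]}}

```text
time: 15.65
ee_pos: [0.5551, 0.2859, 0.0673]
tool_rot: [1.0, -0.005, 0.004, 0.001]
wrist_force: [0.3, -0.1, 0.1]
finger_gap: 0.997
```

>>> {"api": "carry_out", "payload": {"increments": [[-0.1,-0.12,0.5,-0.1],[0,0,0.5,0],[0,0,0.4,0],[-0.04,0,0.05,0],[0,0,0,0]]}}

```text
time: 16.27
ee_pos: [0.5511, 0.2899, 0.0213]
tool_rot: [1.0, -0.0, 0.004, 0.001]
wrist_force: [-0.3, -0.2, 0.6]
finger_gap: 0.997
```

>>> {"api": "carry_out", "payload": {"increments": [[0.02,0,-0.1,0],[0,0,0,0],[0,0,0,0],[0,0,0,0],[0,0,0,0],[0,0,0,0],[0,0,0,0],[0,0,0,0]], "grip": 1}}

```text
time: 17.27
ee_pos: [0.5525, 0.2901, 0.0261]
tool_rot: [1.0, -0.0, 0.005, 0.001]
wrist_force: [-0.3, -0.5, -0.2]
finger_gap: 0.7
```

>>> {"api": "carry_out", "payload": {"increments": [[0,0,-0.6,0],[0,0,-1,0],[0,0,-1,0],[0,0.5,-1,0],[-0.1,1,-1,0],[-0.2,1,-1,0],[-0.2,1,-0.5,0],[-0.2,1,0,0],[-0.2,1,0,0],[-0.2,1,0,0],[-0.2,1,0,0],[-0.2,1,0,0]]}}

```text
time: 18.77
ee_pos: [0.5041, 0.0291, 0.2151]
tool_rot: [1.0, 0.001, 0.005, 0.001]
wrist_force: [-0.5, -0.3, -1.0]
finger_gap: 0.696
```

>>> {"api": "carry_out", "payload": {"increments": [[-0.2,0.9,0,0],[-0.1,0.9,0,0],[0,0.5,0,0],[0,0,0,0],[0,0,0,0]]}}

```text
time: 19.4
ee_pos: [0.4945, -0.0429, 0.2154]
tool_rot: [1.0, 0.0, 0.005, 0.001]
wrist_force: [0.1, 0.2, 0.5]
finger_gap: 0.7
```

>>> {"api": "carry_out", "payload": {"increments": [[0.2,-0.16,0.3,0],[0,0,0.6,0],[0,0,0.5,0],[0,0,0,0],[0,0,0,0]]}}

```text
time: 20.02
ee_pos: [0.5025, -0.0342, 0.1708]
tool_rot: [1.0, 0.002, 0.005, 0.001]
wrist_force: [-0.7, 1.1, 0.1]
finger_gap: 0.699
```

Run:
```python
from h import *
p=get_image("wrist"); st(); o=bot.get_obs()["ee_pos"]
print(rim(p,o[2]+.008,o[2]+.02,o,.033)); print(rim(p,.128,.138,(.5,-.038),.033))
```

```text
20.07 [ 0.5025 -0.0342  0.1708] [1.0e+00 2.3e-03 5.4e-03 5.0e-04] [-1.   0.2 -2.1] 0.694
(6894, array([ 0.5022, -0.0334]), np.float64(0.0286), array([ 0.5024, -0.033 ]))
(654, array([ 0.501 , -0.0395]), np.float64(0.0303), array([ 0.4974, -0.0187]))
```

>>> {"api": "carry_out", "payload": {"increments": [[-0.05,0.15,0,0],[0,0,0,0],[0,0,0,0]]}}

```text
time: 20.45
ee_pos: [0.5014, -0.0391, 0.1717]
tool_rot: [1.0, 0.002, 0.006, 0.001]
wrist_force: [0.4, -0.2, -1.1]
finger_gap: 0.696
```

>>> {"api": "carry_out", "payload": {"increments": [[-0.02,0,0.2,0],[0,0,0.2,0],[0,0,0.15,0],[0,0,0.1,0],[0,0,0.07,0],[0,0,0,0]]}}

```text
time: 21.2
ee_pos: [0.5009, -0.0391, 0.1497]
tool_rot: [1.0, 0.002, 0.006, 0.001]
wrist_force: [-0.9, -0.9, 2.4]
finger_gap: 0.7
```

>>> {"api": "carry_out", "payload": {"increments": [[0,0,0.06,0],[0,0,0,0]]}}

```text
time: 21.45
ee_pos: [0.501, -0.0391, 0.1498]
tool_rot: [1.0, 0.002, 0.007, 0.001]
wrist_force: [0.3, 0.7, -1.3]
finger_gap: 0.694
```

>>> {"api": "carry_out", "payload": {"increments": [[0,0,0,0],[0,0,0,0],[0,0,0,0],[0,0,0,0],[0,0,-0.4,0],[0,0,-1,0],[0,0,-1,0],[0,0,-1,0],[0,0,0,0]], "grip": -1}}

```text
time: 22.58
ee_pos: [0.4995, -0.0389, 0.2577]
tool_rot: [1.0, 0.002, 0.008, 0.001]
wrist_force: [-0.3, 0.3, -0.5]
finger_gap: 1.002
```

Run:
```python
from h import *
p=get_image("wrist"); st(); print(rim(p,.156,.17,(.5,-.038),.035)); w=cloud(p)
q=w[(w[...,2]>.15)&(w[...,2]<.175)&(np.hypot(w[...,0]-.5,w[...,1]+.038)<.035)&(np.hypot(w[...,0]-.5,w[...,1]+.038)>.0265)]
print(len(q)); a=np.degrees(np.arctan2(q[:,1]+.038,q[:,0]-.5))
for k in range(-180,180,45):
    b=q[(a>=k)&(a<k+45),2]; print(k,len(b),b.max().round(4) if len(b) else "")
```

```text
22.62 [ 0.499  -0.0388  0.2565] [1.     0.0023 0.0072 0.0012] [-1.  -0.2 -0.7] 1.001
(1901, array([ 0.5007, -0.0391]), np.float64(0.0285), array([ 0.5009, -0.0395]))
2114
-180 265 0.1644
-135 375 0.1645
-90 392 0.1646
-45 313 0.165
0 213 0.1645
45 211 0.1644
90 191 0.1652
135 154 0.1646
```

>>> {"api": "carry_out", "payload": {"increments": [[0.25,1,0,0],[0.25,1,0,0],[0.25,1,0,0],[0.25,1,0,0],[0.25,1,0,0],[0.25,1,0,0],[0.25,1,0,0],[0.25,1,0.2,0],[0.25,1,0.5,0],[0,0.8,0.8,0],[0,0.2,0.8,0],[0,0,0,0]]}}

```text
time: 24.12
ee_pos: [0.5667, -0.3461, 0.1763]
tool_rot: [1.0, 0.003, 0.001, -0.003]
wrist_force: [-0.2, 0.1, 0.8]
finger_gap: 0.997
```

Run:
```python
from h import *
p=get_image("wrist"); st(); print(rim(p,.035,.048,(.5685,-.328),.045)); save(p,"w4.png")
```

```text
24.18 [ 0.5671 -0.3461  0.1776] [ 1.      0.0028  0.0015 -0.0024] [-0.4 -0.   0.7] 1.001
(1265, array([ 0.5671, -0.3281]), np.float64(0.0286), array([ 0.5671, -0.3284]))
```

View pics/w4.png

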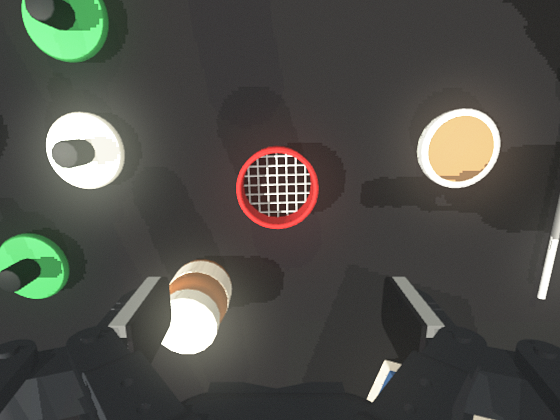

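The red sieve is at (277,187). The jar at (195,310) is close to the left finger, so I'll move to +y before descending.

>>> {"api": "carry_out", "payload": {"increments": [[0,-0.6,0.5,0],[0,0,0.9,0],[0,0,0.9,0],[0,0,0.8,0],[0,0,0.5,0],[0,0,0,0],[0,0,0,0]]}}

```text
time: 25.05
ee_pos: [0.5707, -0.326, 0.075]
tool_rot: [1.0, 0.004, 0.005, 0.0]
wrist_force: [0.7, -0.1, 0.7]
finger_gap: 0.998
```

>>> {"api": "carry_out", "payload": {"increments": [[-0.12,0.07,0.6,0.1],[0,0,0.5,0],[0,0,0.4,0],[-0.04,0,0.1,0],[0,0,0,0]]}}

```text
time: 25.68
ee_pos: [0.5682, -0.3292, 0.0284]
tool_rot: [1.0, 0.0, 0.007, 0.002]
wrist_force: [-0.7, 0.4, -0.0]
finger_gap: 0.999
```

>>> {"api": "carry_out", "payload": {"increments": [[-0.04,-0.02,0.12,0],[0,0,0,0],[0,0,0,0],[0,0,0,0],[0,0,0,0],[0,0,0,0],[0,0,0,0],[0,0,0,0]], "grip": 1}}

```text
time: 26.68
ee_pos: [0.5673, -0.3288, 0.0255]
tool_rot: [1.0, 0.001, 0.008, 0.002]
wrist_force: [-0.3, 0.2, -0.8]
finger_gap: 0.7
```

>>> {"api": "carry_out", "payload": {"increments": [[0,0,-0.6,0],[0,0,-1,0],[0,0,-1,0],[0,0,-1,0],[-0.1,-0.5,-1,0],[-0.2,-1,-1,0],[-0.3,-1,-1,0],[-0.3,-1,-0.4,0],[-0.3,-1,0,0],[-0.3,-1,0,0],[-0.3,-1,0,0],[-0.2,-1,0,0]]}}

```text
time: 28.18
ee_pos: [0.5018, -0.0979, 0.2406]
tool_rot: [1.0, -0.001, 0.008, 0.002]
wrist_force: [-0.4, 1.1, -0.9]
finger_gap: 0.697
```

>>> {"api": "carry_out", "payload": {"increments": [[-0.1,-1,0,0],[0,-0.8,0,0],[0,-0.4,0,0],[0,0,0,0],[0,0,0,0]]}}

```text
time: 28.8
ee_pos: [0.4981, -0.029, 0.2408]
tool_rot: [1.0, -0.0, 0.009, 0.002]
wrist_force: [-0.3, -0.2, -0.6]
finger_gap: 0.698
```

>>> {"api": "carry_out", "payload": {"increments": [[0.1,0.34,0.3,0],[0,0,0.6,0],[0,0,0.4,0],[0,0,0,0],[0,0,0,0]]}}

```text
time: 29.42
ee_pos: [0.5026, -0.0436, 0.1994]
tool_rot: [1.0, -0.002, 0.008, 0.002]
wrist_force: [-0.1, -0.1, -0.6]
finger_gap: 0.699
```

Run:
```python
from h import *
p=get_image("wrist"); st(); o=bot.get_obs()["ee_pos"]
print(rim(p,o[2]+.008,o[2]+.02,o,.033)); print(rim(p,.158,.168,(.5,-.038),.033))
```

```text
29.48 [ 0.5026 -0.0436  0.1994] [ 1.     -0.0016  0.0085  0.0023] [ 1.4  0.5 -0.8] 0.697
(7206, array([ 0.5022, -0.042 ]), np.float64(0.0286), array([ 0.5027, -0.0419]))
(1422, array([ 0.5008, -0.039 ]), np.float64(0.0286), array([ 0.5004, -0.0248]))
```

>>> {"api": "carry_out", "payload": {"increments": [[-0.05,-0.12,0,0],[0,0,0,0],[0,0,0,0]]}}

```text
time: 29.85
ee_pos: [0.5014, -0.0396, 0.2003]
tool_rot: [1.0, -0.001, 0.009, 0.003]
wrist_force: [-0.1, 0.3, -0.6]
finger_gap: 0.699
```

>>> {"api": "carry_out", "payload": {"increments": [[-0.02,0,0.2,0],[0,0,0.2,0],[0,0,0.15,0],[0,0,0.1,0],[0,0,0.05,0],[0,0,0,0]]}}

```text
time: 30.6
ee_pos: [0.5011, -0.0397, 0.1793]
tool_rot: [1.0, -0.001, 0.01, 0.003]
wrist_force: [0.1, 0.2, -0.1]
finger_gap: 0.704
```

>>> {"api": "carry_out", "payload": {"increments": [[0,0,0.06,0],[0,0,0,0]]}}

```text
time: 30.85
ee_pos: [0.5012, -0.0398, 0.1794]
tool_rot: [1.0, -0.001, 0.011, 0.003]
wrist_force: [-0.6, 0.3, -0.5]
finger_gap: 0.697
```

>>> {"api": "carry_out", "payload": {"increments": [[0,0,0,0],[0,0,0,0],[0,0,0,0],[0,0,0,0],[0,0,-0.4,0],[0,0,-1,0],[0,0,-1,0],[0,0,-1,0],[0,0,0,0]], "grip": -1}}

```text
time: 31.98
ee_pos: [0.4989, -0.0391, 0.287]
tool_rot: [1.0, -0.001, 0.011, 0.003]
wrist_force: [0.1, 0.1, -0.3]
finger_gap: 0.997
```

Run:
```python
from h import *
p=get_image("wrist"); st(); print(rim(p,.186,.20,(.5,-.038),.035)); w=cloud(p)
q=w[(w[...,2]>.18)&(w[...,2]<.205)&(np.hypot(w[...,0]-.5,w[...,1]+.038)<.035)&(np.hypot(w[...,0]-.5,w[...,1]+.038)>.0265)]
a=np.degrees(np.arctan2(q[:,1]+.038,q[:,0]-.5))
for k in range(-180,180,45):
    b=q[(a>=k)&(a<k+45),2]; print(k,len(b),b.max().round(4) if len(b) else "")
```

```text
32.02 [ 0.4985 -0.039   0.2858] [ 0.9999 -0.0013  0.0107  0.0031] [ 0.7 -0.4 -0.8] 0.999
(1911, array([ 0.5009, -0.0389]), np.float64(0.0285), array([ 0.5009, -0.0396]))
-180 242 0.1945
-135 372 0.1946
-90 396 0.1947
-45 321 0.1953
0 215 0.1944
45 231 0.1947
90 203 0.1942
135 149 0.1947
```

>>> {"api": "carry_out", "payload": {"increments": [[-0.3,1,0,0],[-0.3,1,0,0],[-0.3,1,0,0],[-0.3,1,0,0],[-0.3,1,0,0],[-0.3,1,0,0],[-0.3,1,0.2,0],[-0.3,1,0.6,0],[-0.2,0.8,1,0],[0,0.4,1,0],[0,0,0.6,0],[0,0,0,0]]}}

```text
time: 33.52
ee_pos: [0.4149, -0.3215, 0.1723]
tool_rot: [1.0, -0.001, 0.006, -0.001]
wrist_force: [0.1, -0.7, -0.2]
finger_gap: 0.998
```

Run:
```python
from h import *
p=get_image("wrist"); st(); save(p,"w5.png"); w=cloud(p)
d=np.hypot(w[...,0]-.417,w[...,1]+.304)<.045
m=d&(w[...,2]>.0125)&(w[...,2]<.019); q=w[m]; print("disc",len(q),((q.min(0)+q.max(0))/2).round(4),np.ptp(q,axis=0))
m=d&(w[...,2]>.039)&(w[...,2]<.05); q=w[m]; print("knob",len(q),((q.min(0)+q.max(0))/2).round(4),np.ptp(q,axis=0),q.mean(0))
```

```text
33.58 [ 0.4152 -0.3218  0.1731] [ 1.0e+00 -1.1e-03  5.9e-03 -4.0e-04] [ 0.7  0.1 -0.4] 1.0
disc 3679 [ 0.4143 -0.3033  0.0155] [0.05923467 0.05992095 0.00600675]
knob 560 [ 0.4148 -0.303   0.0414] [0.01891794 0.01940192 0.00463559] [ 0.41457806 -0.30290769  0.04104738]
```

View pics/w5.png

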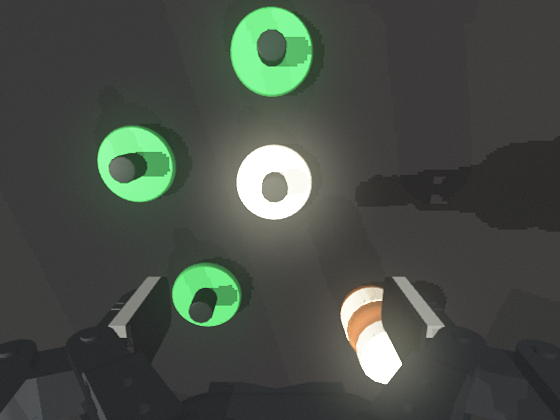

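The white lid with its black knob is at (274,182), and the three green lids are clear of the fingers at that spot. I'll half close the gripper and descend.

>>> {"api": "carry_out", "payload": {"increments": [[0,-0.6,0,0],[0,0,0.6,0],[0,0,0.8,0],[0,0,0.8,0],[0,0,0.6,0],[0,0,0,0],[0,0,0,0]], "grip": 0}}

```text
time: 34.45
ee_pos: [0.4187, -0.2981, 0.0933]
tool_rot: [1.0, 0.001, 0.009, 0.002]
wrist_force: [0.4, -0.1, -1.3]
finger_gap: 0.504
```

>>> {"api": "carry_out", "payload": {"increments": [[-0.16,0.16,0.5,0],[0,0,0.5,0],[0,0,0.4,0],[0,0,0.2,0],[0,0,0,0],[0,0,0,0]]}}

```text
time: 35.2
ee_pos: [0.4169, -0.3042, 0.0485]
tool_rot: [1.0, 0.001, 0.011, 0.004]
wrist_force: [-0.1, 0.0, 0.2]
finger_gap: 0.502
```

>>> {"api": "carry_out", "payload": {"increments": [[-0.08,-0.04,0.15,0],[0,0,0.15,0],[0,0,0,0],[0,0,0,0]]}}

```text
time: 35.7
ee_pos: [0.4147, -0.3032, 0.0393]
tool_rot: [1.0, 0.001, 0.012, 0.005]
wrist_force: [-0.3, 0.1, 0.5]
finger_gap: 0.504
```

>>> {"api": "carry_out", "payload": {"increments": [[0,0,0,0],[0,0,0,0],[0,0,0,0],[0,0,0,0],[0,0,0,0],[0,0,0,0]], "grip": 1, "newtons": 40}}

```text
time: 36.45
ee_pos: [0.4147, -0.3032, 0.0396]
tool_rot: [1.0, 0.001, 0.012, 0.005]
wrist_force: [-0.7, 0.5, 1.2]
finger_gap: 0.217
```

>>> {"api": "carry_out", "payload": {"increments": [[0,0,-0.5,0],[0,0,-1,0],[0,0,-1,0],[0,0,-1,0],[0.1,-0.3,-1,0],[0.2,-0.8,-1,0],[0.4,-1,-1,0],[0.4,-1,-0.8,0],[0.4,-1,0,0],[0.4,-1,0,0],[0.4,-1,0,0],[0.3,-1,0,0]]}}

```text
time: 37.95
ee_pos: [0.4891, -0.0828, 0.2655]
tool_rot: [1.0, -0.001, 0.013, 0.004]
wrist_force: [-0.7, -0.7, -0.6]
finger_gap: 0.217
```

>>> {"api": "carry_out", "payload": {"increments": [[0.2,-0.9,0,0],[0,-0.6,0,0],[0,0,0,0],[0,0,0,0]]}}

```text
time: 38.45
ee_pos: [0.4957, -0.0349, 0.265]
tool_rot: [1.0, 0.001, 0.012, 0.004]
wrist_force: [-0.3, -0.9, -0.3]
finger_gap: 0.217
```

>>> {"api": "carry_out", "payload": {"increments": [[0.19,0.13,0.3,0],[0,0,0.3,0],[0,0,0,0],[0,0,0,0]]}}

```text
time: 38.95
ee_pos: [0.5021, -0.041, 0.2453]
tool_rot: [1.0, -0.0, 0.012, 0.004]
wrist_force: [-0.1, 0.8, -0.2]
finger_gap: 0.223
```

Run:
```python
from h import *
p=get_image("wrist"); st(); save(p,"w6.png"); o=bot.get_obs()["ee_pos"]; w=cloud(p)
d=np.hypot(w[...,0]-o[0],w[...,1]-o[1])<.04
m=d&(w[...,2]>o[2]-.03)&(w[...,2]<o[2]-.018); q=w[m]; print("disc",len(q),q.min(0).round(4),q.max(0).round(4))
c=np.linalg.lstsq(np.c_[q[:,:2],np.ones(len(q))],q[:,2],rcond=None)[0]; print("tilt",c[:2]); print("rim",rim(p,.188,.198,(.501,-.039),.033))
```

```text
39.0 [ 0.5021 -0.041   0.2453] [ 9.999e-01 -3.000e-04  1.200e-02  4.000e-03] [-0.1  0.4 -1.1] 0.218
disc 6706 [ 0.4721 -0.0705  0.2153] [ 0.5319 -0.0108  0.2272]
tilt [ 0.0113482  -0.01998749]
rim (1095, array([ 0.501 , -0.0389]), np.float64(0.0286), array([ 0.5004, -0.023 ]))
```

View pics/w6.png

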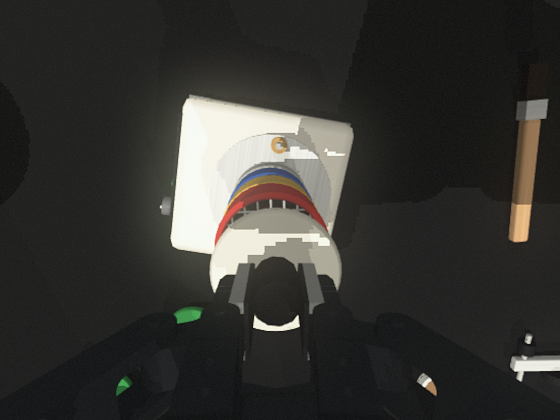

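The white lid is held at (275,270), nearly level, over the stack of red, yellow and blue sieves. It needs about 2 mm of correction.

>>> {"api": "carry_out", "payload": {"increments": [[-0.04,-0.06,0,0],[0,0,0.2,0],[0,0,0.15,0],[0,0,0,0]]}}

```text
time: 39.5
ee_pos: [0.5011, -0.039, 0.2342]
tool_rot: [1.0, -0.0, 0.012, 0.004]
wrist_force: [0.3, -0.7, -0.7]
finger_gap: 0.216
```

>>> {"api": "carry_out", "payload": {"increments": [[0,0,0.15,0],[0,0,0.12,0],[0,0,0.08,0],[0,0,0.05,0],[0,0,0,0]]}}

```text
time: 40.12
ee_pos: [0.5018, -0.0392, 0.2237]
tool_rot: [1.0, -0.0, 0.014, 0.005]
wrist_force: [-0.7, -0.2, 1.3]
finger_gap: 0.217
```

>>> {"api": "carry_out", "payload": {"increments": [[0,0,0.04,0],[0,0,0,0]]}}

```text
time: 40.38
ee_pos: [0.5019, -0.0393, 0.2236]
tool_rot: [1.0, -0.0, 0.015, 0.005]
wrist_force: [-2.4, 0.9, 4.9]
finger_gap: 0.219
```

>>> {"api": "carry_out", "payload": {"increments": [[0,0,0,0],[0,0,0,0],[0,0,0,0],[0,0,0,0],[0,0,-0.3,0],[0,0,-0.8,0],[0,0,-0.8,0],[0,0,-0.8,0],[0,0,0,0],[0,0,0,0]], "grip": 0}}

```text
time: 41.62
ee_pos: [0.4994, -0.0384, 0.3085]
tool_rot: [1.0, -0.0, 0.015, 0.005]
wrist_force: [-0.6, 0.7, -0.5]
finger_gap: 0.499
```

Run:
```python
from h import *
p=get_image("wrist"); st(); w=cloud(p)
d=np.hypot(w[...,0]-.501,w[...,1]+.039)<.04
m=d&(w[...,2]>.195)&(w[...,2]<.206); q=w[m]; print("disc",len(q),q.min(0).round(4),q.max(0).round(4),((q.min(0)+q.max(0))/2).round(4),np.median(q[:,2]))
c=np.linalg.lstsq(np.c_[q[:,:2],np.ones(len(q))],q[:,2],rcond=None)[0]; print("tilt",c[:2])
s=get_image("side"); save(s,"side1.png",(190,100,220,150),3.5)
```

```text
41.67 [ 0.4994 -0.0384  0.3085] [ 9.999e-01 -1.000e-04  1.490e-02  4.800e-03] [-0.9  0.3  0.3] 0.5
disc 4799 [ 0.4725 -0.0689  0.1951] [ 0.5316 -0.0094  0.2059] [ 0.502  -0.0391  0.2005] 0.19912119089208155
tilt [-0.00058869 -0.00418953]
```

View pics/side1.png

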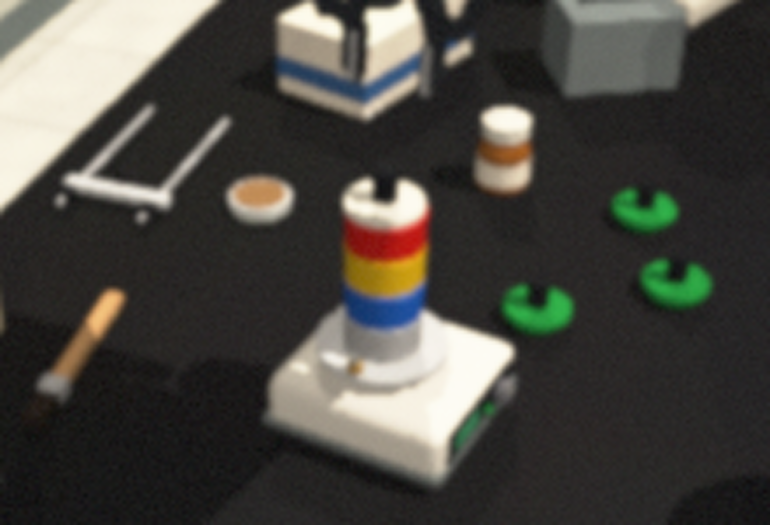

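The side view shows the stack upright at (385,270), in the order blue, yellow, red, white lid. The jar, petri dish, brush and green lids are where they were. Handing in.

Run:
```python
from h import *
print(bot.job_done()); st()
```

```text
the job is handed in; nothing more can be done
None
the job is handed in; nothing more can be done
```

I stacked the blue fine, yellow medium and red coarse sieves on the receiver pan and closed the stack with the white lid. The job was handed in about 42 s into the 128 s limit.

- **Seating:** the camera depth put the sieve rims at about 134, 164.5 and 194.5 mm, against 134, 164 and 194 expected. The lid's disc was at 199–200 mm, against 200 expected.
- **Alignment:** each piece's measured centre was within about 1.2 mm of the one below. The lid's tilt came out at about 0.004 rad.
- **Released and clear:** the gripper was open and about 85 mm above its release point at the end.
- **Bench items:** in the final side view the sample jar, petri dish, brush and green lids looked unmoved. The bottle and beaker were outside that crop, so I did not check them at the end. The arm felt no contact force while working near them.

No check failed or disagreed. `job_done` gives no verdict, so I have no confirmation from the judge.

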